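# Close the silt trap's gasketed cover

### The arm

A 6-joint arm with a two-finger parallel gripper is mounted at the origin on the work surface. World frame = base frame: x ahead of the robot, y to its left, z up, the work surface at z = 0. Lengths are in mm, angles in rad, forces in N, time in s.
With the tool pointing down it reaches from about 275 to 1000 mm from the base axis. Payload 8.4 kg.
Tool frame: the origin (TCP) lies midway between the tips of the shut fingers; the grasp point (between the pads) lies 19 mm behind it; z points along the fingers, x is the direction in which the jaws open and shut, and the axes are right-handed (so a half turn about z gives the same grasp; the last joint's range is limited). The gripper opens to 85 mm and grips with 20 to 120 N. Pads are 22 mm wide; open, the fingers measure 114 mm over their backs; the gripper's body (76 mm by 85 mm) begins 54 mm behind the grasp point. The pads swing forward as they close: fully open they stand 13 mm farther back than shut.
Start: joints at [1.259, 0.353, 1.633, -0, 1.155, -0.002], TCP at [190.541, 595.249, 231.281] pointing down, gripper open.
Joint ranges: [-2.63, 2.63], [-0.92, 2.1], [0.06, 2.66], [-1.3, 4.44], [0, 2.69], [-3.02, 3.02]. Speed limits (rad/s): [2.22, 2.22, 2.79, 3.14, 3.14, 3.14].

### API

Orientations are given as [roll, pitch, yaw] about the fixed x, y, z axes, in that order (R = Rz(yaw) Ry(pitch) Rx(roll)).
In Python, from rig import sense, grab_frame, camera_model, job gives the robot as it stands.
- The arm moves only by the tool arm_command, never from a script. Its argument "plan" is a list of rows, each an object with "translation": the shift along the tool's x, y, z in cm, a list of three; "twist": the turn about the tool's z in rad; "gripper": the opening, from 0 (shut) to 1 (fully open). A call has exactly 5 rows; each row is the pose to reach, as a shift and turn from the pose measured when the call began, along the tool's axes at that moment; what a row does not reach only later rows make up. A row lasts 1/12 s, in which the tool goes at most 41.7 mm and 7.16 degrees, less where a joint would pass 70% of its speed; a pose out of reach is approached as far as the arm can. A call with a gripper value outside its range is refused whole. The fingers move at their own pace and stop on an object; "squeeze" is the grip in N (left out, the last holds). Time passes only in rows, so rows that repeat a pose let the fingers close, or fill a call up. It gives the time, the measured TCP pose, the force and the opening at its end, in the units of the state.
- sense(): the state, without advancing time (a new reading comes with each control period).
- grab_frame(name): name is "side" or "top" or "wrist"; returns the picture (400x640x3 uint8, blue, green, red); there is no depth.
- camera_model(name): a dict with "fx", "fy", "cx", "cy" (pixels), "pose" (4x4, takes a point from camera to world coordinates). Camera axes: x right, y down, z forward; pixel columns grow to the right and rows downward; lengths in mm; the calibration is good to about 2 mm. A picture is of the moment at which its call begins: read the wrist's pose just before it. camera_model takes no time and is no camera call; for the wrist camera it gives the pose at the moment of the call.
- job.sign_off(): hands the job in, once; it reports no verdict.
The state is a dict: "clock": time; "qpos": joint angles; "qvel": joint speeds; "joint_efforts": joint torques, N m; "eef_pos": TCP position; "tcp_rot": TCP orientation; "contact_force": force on the tool from outside, world axes, zero at the start; "wrist_torque": the same for the moment, N m; "opening": opening from 0.0 (shut) to 1.0 (fully open).
Only numpy, scipy, OpenCV 4.12 (cv2) and the standard library are available. Lean on these libraries where they do the work, as an engineer would, in place of code of your own. Each camera call takes 0.05 s, during which the arm holds its last target.

### The job

The silt trap has been emptied and its cover must be closed so that the gasket is pinched evenly. Push the cover along, under the four loose wing screws, until it is fully home against the stop. Only then tighten the wing screws clockwise in cross order, the first one, then the one diagonally opposite, then the other two, each fully home until it stops, and leave the things lying around the trap where they are.

Things in the scene. Friction and masses are not known exactly. Their poses are not given: they have to be found in the camera images.
- trap: Silt trap of the wet bench, fixed: grey sheet-steel box 220 x 290 mm, 125 mm high to the top of its 240 x 310 mm flange; a pipe stub on each end, low, reaches 185 mm from the centre. Origin: centre of the underside. y axis: along the length, towards the stop angle, an upstand on the flange 122 mm along +y. A black gasket, 170 x 240 x 4 mm, lies on the flange.
- cover (a joint): Aluminium cover plate, 170 x 240 x 5 mm, lying on the gasket (top face 134 mm above the bench). It only slides, along the trap's +y, on keyhole slots under the wing screws. Value in m: 0 = 22 mm short, 0.022 = home, its edge against the stop angle and exactly over the gasket. About 5 N slides it; it stays where it is left.
- handle (a point): Middle of the cover's steel bar handle, at the cover's centre: 12 mm thick round bar along the trap's x axis, 100 mm long, a leg down at each end. Point on the bar's centre line, 35 mm above the cover, 169 mm above the bench (29 mm free under the bar). It moves with the cover; axes as the trap's.
- screw1 (a joint): Turn of wing screw 1 in rad, growing clockwise seen from above (tightening). It starts loose, between 1.0 and 1.7; at 2.6 its shoulder bottoms: fully home, it stops dead. Its height does not change. It takes about 0.15 N m when loose, rising to 0.2 N m near home (6 to 8 N pushed 24 mm from the axis), and stays where it is left.
- wing1 (a point): Brass wing screw 1, at the corner (-55, -75) mm in the trap's x, y, diagonal to screw 3. Two upright ears, 72 mm over their tips, 8 mm thick, on a round boss 26 mm wide. Point: on its axis, half-way up the ears, 160 mm above the bench; ears reach 12 mm above it, here 12 to 36 mm from the axis. x axis: along the ears; z: up.
- screw2 (a joint): Turn of wing screw 2 in rad, growing clockwise seen from above (tightening). It starts loose, between 1.0 and 1.7; at 2.6 its shoulder bottoms: fully home, it stops dead. Its height does not change. It takes about 0.15 N m when loose, rising to 0.2 N m near home (6 to 8 N pushed 24 mm from the axis), and stays where it is left.
- wing2 (a point): Brass wing screw 2, at the corner (-55, 75) mm in the trap's x, y, diagonal to screw 4. Two upright ears, 72 mm over their tips, 8 mm thick, on a round boss 26 mm wide. Point: on its axis, half-way up the ears, 160 mm above the bench; ears reach 12 mm above it, here 12 to 36 mm from the axis. x axis: along the ears; z: up.
- screw3 (a joint): Turn of wing screw 3 in rad, growing clockwise seen from above (tightening). It starts loose, between 1.0 and 1.7; at 2.6 its shoulder bottoms: fully home, it stops dead. Its height does not change. It takes about 0.15 N m when loose, rising to 0.2 N m near home (6 to 8 N pushed 24 mm from the axis), and stays where it is left.
- wing3 (a point): Brass wing screw 3, at the corner (55, 75) mm in the trap's x, y, diagonal to screw 1. Two upright ears, 72 mm over their tips, 8 mm thick, on a round boss 26 mm wide. Point: on its axis, half-way up the ears, 160 mm above the bench; ears reach 12 mm above it, here 12 to 36 mm from the axis. x axis: along the ears; z: up.
- screw4 (a joint): Turn of wing screw 4 in rad, growing clockwise seen from above (tightening). It starts loose, between 1.0 and 1.7; at 2.6 its shoulder bottoms: fully home, it stops dead. Its height does not change. It takes about 0.15 N m when loose, rising to 0.2 N m near home (6 to 8 N pushed 24 mm from the axis), and stays where it is left.
- wing4 (a point): Brass wing screw 4, at the corner (55, -75) mm in the trap's x, y, diagonal to screw 2. Two upright ears, 72 mm over their tips, 8 mm thick, on a round boss 26 mm wide. Point: on its axis, half-way up the ears, 160 mm above the bench; ears reach 12 mm above it, here 12 to 36 mm from the axis. x axis: along the ears; z: up.
- tub_mid (a point): Bystander: open white plastic tub, 120 x 90 x 55 mm, centre half-way up.
- bottle_mid (a point): Bystander: white bottle of polishing compound, 56 mm thick, 150 mm tall, half-way up.
- jade_mid (a point): Bystander: rough slab of dark jade, 110 x 70 x 40 mm, half-way up.
- brush_mid (a point): Bystander: bench brush lying flat, its handle about at this point.

How it is judged:
By the outcome, as a careful person would: the job done as asked, in the order asked, and still so for the second after the job is handed in, with the robot touching nothing.
It also fails if it takes over 64 s, if anything falls off the work surface, if the arm or the gripper's body presses on something with over 40 N, if the wrist force passes 120 N, or if a joint passes its speed limit or range.

## Working session

There is one attempt and no reset: what is moved stays moved. The work goes in short steps, Python scripts to look and compute and a tool call to move; the robot and the scene stay as the last step left them, time stands still between calls to the robot, and variables do not carry over. Pictures are saved under pics/ and viewed, and the job is handed in when it is done.

Besides the shell and the picture viewer there is one more tool, called after "Emit:" as a command line: name --argument value ..., lists and objects as JSON in quotes. arm_command: Moves the arm, as the interface text tells. Its arguments: {"type":"object","properties":{"plan":{"type":"array","items":{"type":"object","properties":{"translation":{"type":"array","items":{"type":"number"}},"twist":{"type":"number"},"gripper":{"type":"number"}}}},"squeeze":{"type":"number"}},"required":["plan"]}

```bash
ls; mkdir -p pics; python3 - <<'E'
from rig import sense, grab_frame, camera_model
import cv2, numpy as np
s=sense(); print(s)
for n in ("side","top","wrist"):
    m=camera_model(n); print(n,m["fx"],m["fy"],m["cx"],m["cy"],np.round(m["pose"],3).tolist())
    cv2.imwrite(f"pics/{n}0.png",grab_frame(n))
E
```

```text
pics
{'clock': 0.0, 'qpos': array([ 1.25861572e+00,  3.53651383e-01,  1.63419408e+00,  1.77018949e-05,
        1.15516845e+00, -2.41272502e-03]), 'qvel': array([-0.00197416, -0.00269361,  0.00042719, -0.00048435,  0.00035447,
        0.00088257]), 'joint_efforts': array([ 2.77770170e-05, -6.05246615e+01, -3.42072952e+01, -2.69939956e-04,
        9.33078438e-03,  1.72272803e-05]), 'eef_pos': array([190.37179678, 594.77490003, 230.5340049 ]), 'tcp_rot': array([-3.14157304e+00,  1.42121604e-03,  1.26102130e+00]), 'contact_force': array([0.08052466, 0.58124204, 0.4635999 ]), 'wrist_torque': array([ 0.03098653,  0.01413644, -0.04200123]), 'opening': 0.9972570902988516}
side 416.10794494112764 416.10794494112764 315.66788515460155 193.21415467464152 [[0.849, -0.392, 0.355, 205.221], [-0.529, -0.653, 0.543, -598.753], [0.019, -0.648, -0.761, 986.069], [0.0, 0.0, 0.0, 1.0]]
top 504.88472615046277 504.88472615046277 317.8332537851262 204.91585194149204 [[-0.008, -0.989, 0.145, 450.241], [-1.0, 0.004, -0.028, 42.801], [0.027, -0.145, -0.989, 1204.686], [0.0, 0.0, 0.0, 1.0]]
wrist 323.3268537801795 323.3268537801795 319.41643322975654 195.60525286915544 [[0.306, 0.9, 0.31, 110.439], [0.952, -0.289, -0.101, 620.326], [-0.001, 0.326, -0.946, 372.273], [0.0, 0.0, 0.0, 1.0]]
```

View pics/side0.png

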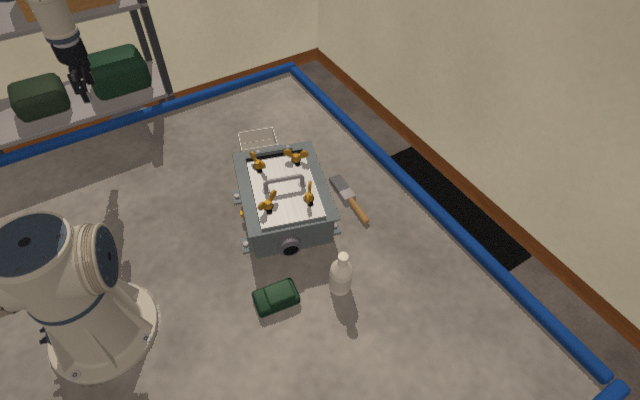

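View pics/top0.png

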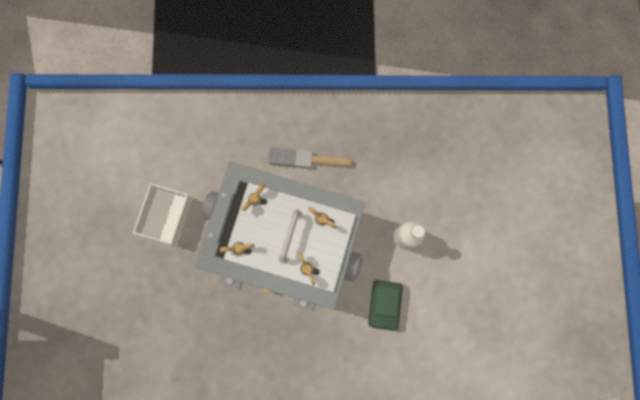

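View pics/wrist0.png

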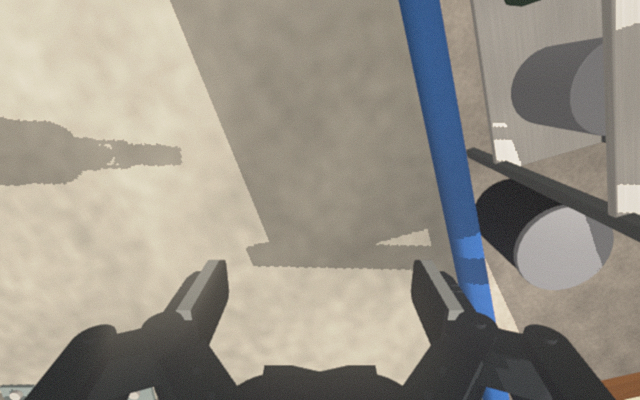

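```bash
python3 - <<'E'
import cv2
a=cv2.imread("pics/top0.png")[150:320,185:385]; cv2.imwrite("pics/top0z.png",cv2.resize(a,None,fx=3.5,fy=3.5,interpolation=cv2.INTER_CUBIC))
a=cv2.imread("pics/side0.png")[130:265,220:360]; cv2.imwrite("pics/side0z.png",cv2.resize(a,None,fx=4.4,fy=4.4,interpolation=cv2.INTER_CUBIC))
E
```

```text
(no output)
```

View pics/top0z.png

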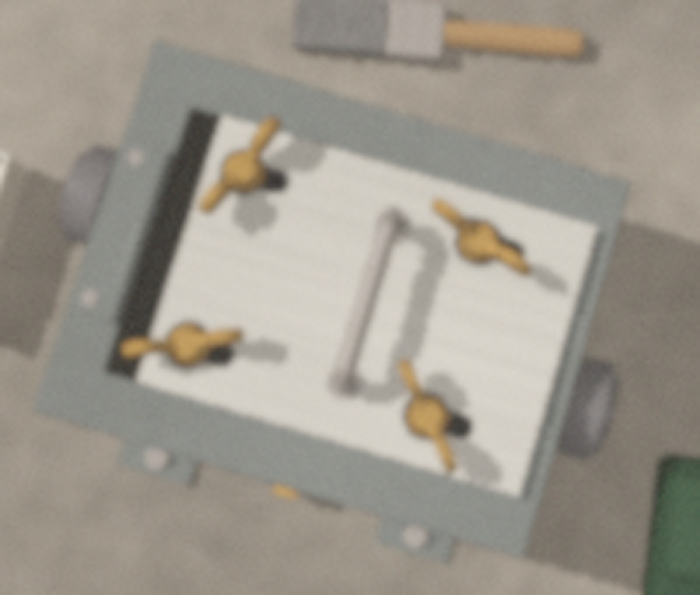

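View pics/side0z.png

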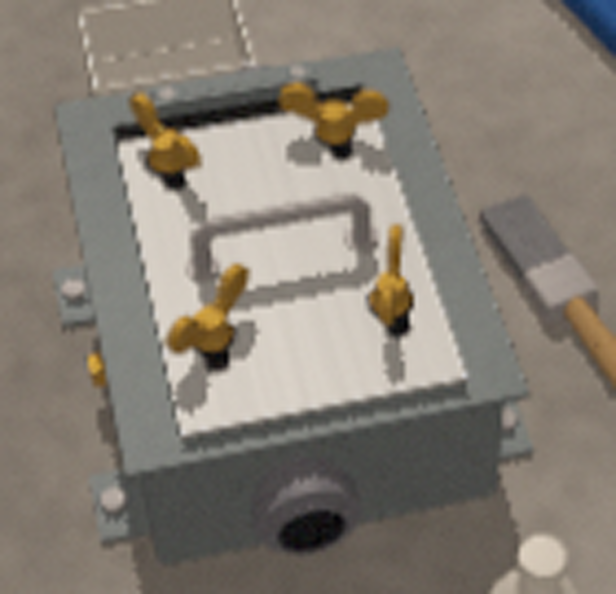

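```bash
cat > h.py <<'E'
import numpy as np, cv2
from scipy.optimize import least_squares
from rig import sense, grab_frame, camera_model
def proj(m,P):
    T=np.linalg.inv(m["pose"]); p=np.atleast_2d(P)@T[:3,:3].T+T[:3,3]
    return np.c_[m["fx"]*p[:,0]/p[:,2]+m["cx"], m["fy"]*p[:,1]/p[:,2]+m["cy"]]
def ray(m,uv):
    d=m["pose"][:3,:3]@np.array([(uv[0]-m["cx"])/m["fx"],(uv[1]-m["cy"])/m["fy"],1]); return m["pose"][:3,3],d/np.linalg.norm(d)
def atz(m,uv,z):
    o,d=ray(m,uv); return o+d*(z-o[2])/d[2]
def tri(obs):
    A=0;b=0
    for m,uv in obs:
        o,d=ray(m,uv);M=np.eye(3)-np.outer(d,d);A=A+M;b=b+M@o
    return np.linalg.solve(A,b)
E
python3 - <<'E'
from h import *
t=camera_model("top");s=camera_model("side")
ft=lambda u:(185+(u[0]+.5)/3.5-.5,150+(u[1]+.5)/3.5-.5)
fs=lambda u:(220+(u[0]+.5)/4.4-.5,130+(u[1]+.5)/4.4-.5)
C={(120,155):((157,42),(398,52)),(120,-155):((628,183),(525,395)),(-120,155):((38,410),(57,105)),(-120,-155):((525,553),(128,472))}
W=dict(w1=((428,414),(213,330)),w2=((190,345),(170,153)),w3=((243,172),(336,122)),w4=((480,243),(392,297)),h1=((393,217),(357,203)),h2=((346,382),(205,232)))
for k,(a,b) in C.items(): print(k,tri([(t,ft(a)),(s,fs(b))]).round(1))
def R(a): return np.array([[np.cos(a),-np.sin(a),0],[np.sin(a),np.cos(a),0],[0,0,1]])
def res(p):
    r=[]
    for k,(a,b) in C.items():
        P=R(p[2])@np.array([*k,125.])+[p[0],p[1],0]
        r+=list(proj(t,P)[0]-ft(a))+list(proj(s,P)[0]-fs(b))
    return np.array(r)
f=least_squares(res,[500,100,0]);p=f.x;print(p,f.fun.round(1))
for k,(a,b) in W.items():
    P=tri([(t,ft(a)),(s,fs(b))]);print(k,P.round(1),(R(p[2]).T@(P-[p[0],p[1],0])).round(1))
# ears angle, top view points at z172? ear tips
E={'w1':((404,365),(450,465)),'w2':((128,348),(238,334)),'w3':((273,124),(207,206)),'w4':((438,206),(524,268))}
L=dict(w1=(-55,-75),w2=(-55,75),w3=(55,75),w4=(55,-75))
for k,(a,b) in E.items():
    A=atz(t,ft(a),165);B=atz(t,ft(b),165);d=A-B
    c=R(p[2])@np.array([*L[k],160])+[p[0],p[1],0]
    ang=np.arctan2(d[1],d[0])
    print(k,'pred centre',c.round(1),'mid',((A+B)/2).round(1),'len',np.linalg.norm(d).round(1),'world ang',ang.round(3),'trap ang',(ang-p[2]).round(3))
print(sense()['clock'])
E
```

```text
(120, 155) [705.2 204.6 119.7]
(120, -155) [614.4 -88.7 120.8]
(-120, 155) [477.6 270.6 126.4]
(-120, -155) [389.2 -21.4 126.7]
[ 5.46313639e+02  9.11684605e+01 -2.95390164e-01] [-0.3 -1.   0.4 -1.4  1.6 -0.8  1.6 -0.4 -1.6  0.2 -1.  -0.3  0.2  1.7
 -0.5  1.1]
w1 [473.1  36.1 139.4] [-54.  -74.  139.4]
w2 [515.7 177.9 142. ] [-54.5  74.1 142. ]
w3 [620.5 147.2 142.7] [ 54.7  75.2 142.7]
w4 [576.6   3.7 139. ] [ 54.4 -74.8 139. ]
h1 [586.7  57.1 167.9] [ 48.5 -20.9 167.9]
h2 [492.8  83.3 169.4] [-48.9 -23.1 169.4]
w1 pred centre [471.9  35.4 160. ] mid [471.8  37.  165. ] len 63.9 world ang 0.429 trap ang 0.724
w2 pred centre [515.5 178.9 160. ] mid [515.6 179.4 165. ] len 64.4 world ang 1.692 trap ang 1.988
w3 pred centre [620.8 146.9 160. ] mid [620.  147.3 165. ] len 62.5 world ang -0.664 trap ang -0.369
w4 pred centre [577.1   3.4 160. ] mid [576.2   4.5 165. ] len 62.9 world ang 0.937 trap ang 1.233
0.15
```

Emit:
arm_command --plan '[{"translation":[-2.6,3.3,0],"twist":0,"gripper":0.6},{"translation":[-5.2,6.6,0],"twist":0,"gripper":0.6},{"translation":[-7.8,9.9,0],"twist":0,"gripper":0.6},{"translation":[-10.4,13.1,0],"twist":0,"gripper":0.6},{"translation":[-13.1,16.4,0],"twist":-0.014,"gripper":0.6}]'

```text
clock: 0.57
eef_pos: [306.2, 419.9, 230.7]
tcp_rot: [-3.142, 0.001, 1.275]
contact_force: [0.8, 0.4, -0.6]
opening: 0.6
```

Emit:
arm_command --plan '[{"translation":[-2.6,3.3,0],"twist":0,"gripper":0.6},{"translation":[-5.2,6.6,0],"twist":0,"gripper":0.6},{"translation":[-7.8,9.9,0],"twist":0,"gripper":0.6},{"translation":[-10.4,13.1,0],"twist":0,"gripper":0.6},{"translation":[-13.1,16.4,0],"twist":0,"gripper":0.6}]'

```text
clock: 0.98
eef_pos: [423.8, 247.7, 230.9]
tcp_rot: [3.142, 0.001, 1.276]
contact_force: [0.3, -0.6, -0.8]
opening: 0.601
```

Emit:
arm_command --plan '[{"translation":[-2.6,3.2,0],"twist":0,"gripper":0.6},{"translation":[-5.2,6.4,0],"twist":0,"gripper":0.6},{"translation":[-7.8,9.6,0],"twist":0,"gripper":0.6},{"translation":[-10.4,12.8,0],"twist":0,"gripper":0.6},{"translation":[-13.0,15.8,0],"twist":0,"gripper":0.6}]'

```text
clock: 1.4
eef_pos: [538.0, 75.2, 231.0]
tcp_rot: [3.141, 0.001, 1.275]
contact_force: [1.3, 1.8, 0.4]
opening: 0.598
```

```bash
python3 - <<'E'
from h import *
s=sense(); m=camera_model("wrist"); cv2.imwrite("pics/w1.png",grab_frame("wrist"))
print(s['eef_pos'],s['tcp_rot'],np.round(m['pose'],3).tolist())
np.save("w1pose.npy",m['pose'])
for P in [(540,70,169),(471.9,35.4,160),(515.5,178.9,160),(620.8,146.9,160),(577.1,3.4,160)]: print(proj(m,P).round())
E
```

```text
[538.03781976  75.21660552 231.03840869] [3.14130805e+00 1.12611276e-03 1.27531784e+00] [[0.292, 0.904, 0.311, 457.68], [0.956, -0.276, -0.096, 99.554], [-0.001, 0.326, -0.945, 372.668], [0.0, 0.0, 0.0, 1.0]]
[[314. 219.]]
[[232. 136.]]
[[462. 136.]]
[[441. 281.]]
[[245. 281.]]
```

View pics/w1.png

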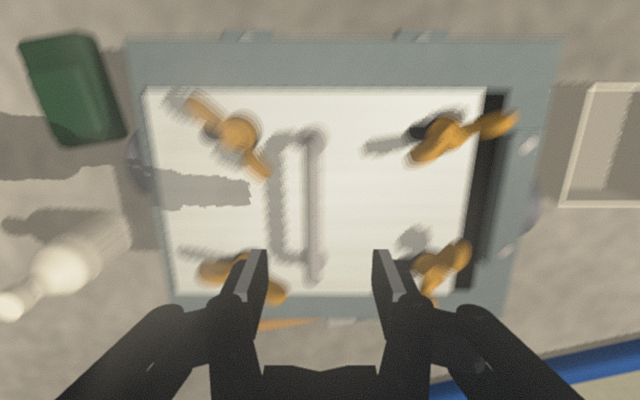

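Emit:
arm_command --plan '[{"translation":[-0.44,0.34,2.0],"twist":0,"gripper":0.6},{"translation":[-0.44,0.34,4.5],"twist":0,"gripper":0.6},{"translation":[-0.44,0.34,6.5],"twist":0,"gripper":0.6},{"translation":[-0.44,0.34,7.8],"twist":0,"gripper":0.6},{"translation":[-0.44,0.34,7.8],"twist":0,"gripper":0.5}]'

```text
clock: 1.87
eef_pos: [541.7, 64.3, 150.3]
tcp_rot: [-3.141, 0.005, 1.274]
contact_force: [0.7, -0.3, -0.4]
opening: 0.504
```

Emit:
arm_command --plan '[{"translation":[0,0,0],"twist":0,"gripper":0.3},{"translation":[0,0,0],"twist":0,"gripper":0.2},{"translation":[0,0,0],"twist":0,"gripper":0.1},{"translation":[0,0,0],"twist":0,"gripper":0.0},{"translation":[0,0,0],"twist":0,"gripper":0.0}]' --squeeze 40

```text
clock: 2.28
eef_pos: [543.3, 70.0, 150.9]
tcp_rot: [3.141, -0.005, 1.272]
contact_force: [6.4, 32.3, -15.0]
opening: 0.127
```

Emit:
arm_command --plan '[{"translation":[0.4,0,0],"twist":0,"gripper":0},{"translation":[0.8,0,0],"twist":0,"gripper":0},{"translation":[1.2,0,0],"twist":0,"gripper":0},{"translation":[1.5,0,0],"twist":0,"gripper":0},{"translation":[1.7,0,0],"twist":0,"gripper":0}]'

```text
clock: 2.7
eef_pos: [547.9, 85.5, 150.9]
tcp_rot: [-3.142, -0.002, 1.273]
contact_force: [1.4, -6.3, -10.7]
opening: 0.119
```

Emit:
arm_command --plan '[{"translation":[0.2,0,0],"twist":0,"gripper":0},{"translation":[0.4,0,0],"twist":0,"gripper":0},{"translation":[0.55,0,0],"twist":0,"gripper":0},{"translation":[0.7,0,0],"twist":0,"gripper":0},{"translation":[0.8,0,0],"twist":0,"gripper":0}]'

```text
clock: 3.12
eef_pos: [549.7, 91.5, 150.9]
tcp_rot: [-3.141, 0.001, 1.274]
contact_force: [0.8, -14.0, -6.7]
opening: 0.121
```

Emit:
arm_command --plan '[{"translation":[0.2,0,0],"twist":0,"gripper":0},{"translation":[0.3,0,0],"twist":0,"gripper":0},{"translation":[0.4,0,0],"twist":0,"gripper":0},{"translation":[0.4,0,0],"twist":0,"gripper":0},{"translation":[0.4,0,0],"twist":0,"gripper":0}]'

```text
clock: 3.53
eef_pos: [549.7, 91.5, 150.9]
tcp_rot: [-3.141, 0.008, 1.276]
contact_force: [-1.0, -20.8, -5.3]
opening: 0.122
```

Emit:
arm_command --plan '[{"translation":[0,0,0],"twist":0,"gripper":0.1},{"translation":[0,0,0],"twist":0,"gripper":0.3},{"translation":[0,0,0],"twist":0,"gripper":0.5},{"translation":[0,0,0],"twist":0,"gripper":0.5},{"translation":[0,0,-1.0],"twist":0,"gripper":0.5}]'

```text
clock: 3.95
eef_pos: [549.0, 91.9, 160.4]
tcp_rot: [-3.139, 0.009, 1.276]
contact_force: [-0.3, 0.2, 0.8]
opening: 0.499
```

Emit:
arm_command --plan '[{"translation":[0,0,-2],"twist":0,"gripper":0.5},{"translation":[0,0,-4],"twist":0,"gripper":0.5},{"translation":[0,0,-6],"twist":0,"gripper":0.5},{"translation":[0,0,-7],"twist":0,"gripper":0.5},{"translation":[0,0,-7],"twist":0,"gripper":0.5}]'

```text
clock: 4.37
eef_pos: [550.9, 92.9, 233.6]
tcp_rot: [3.139, 0.006, 1.276]
contact_force: [0.4, 0.8, 0.0]
opening: 0.504
```

```bash
python3 - <<'E'
from h import *
s=sense(); m=camera_model("wrist"); cv2.imwrite("pics/w2.png",grab_frame("wrist"))
print(s['eef_pos'],s['tcp_rot'],s['wrist_torque'],s['contact_force'])
np.save("w2pose.npy",m['pose'])
for P in [(546.3,91.2,169),(471.9,35.4,160),(515.5,178.9,160),(620.8,146.9,160),(577.1,3.4,160)]: print(proj(m,P).round())
a=grab_frame("top")[150:320,185:385]; cv2.imwrite("pics/top1z.png",cv2.resize(a,None,fx=3.5,fy=3.5,interpolation=cv2.INTER_CUBIC))
E
```

```text
[550.93398035  92.87192204 233.57574474] [3.13930014 0.00638965 1.2762586 ] [-0.00209918  0.02709493 -0.03994183] [0.44594441 0.78854984 0.04730644]
[[316. 208.]]
[[202. 124.]]
[[431. 124.]]
[[415. 271.]]
[[219. 270.]]
```

View pics/w2.png

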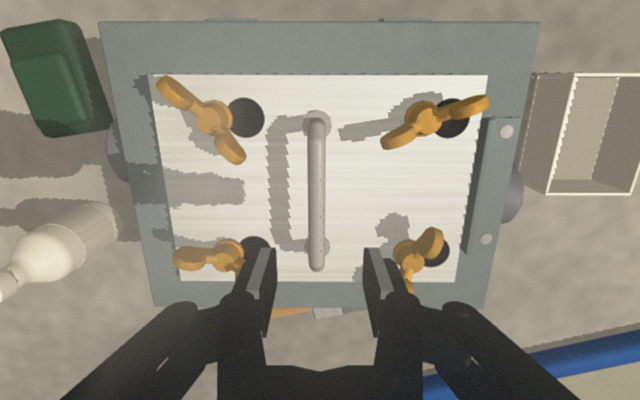

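View pics/top1z.png

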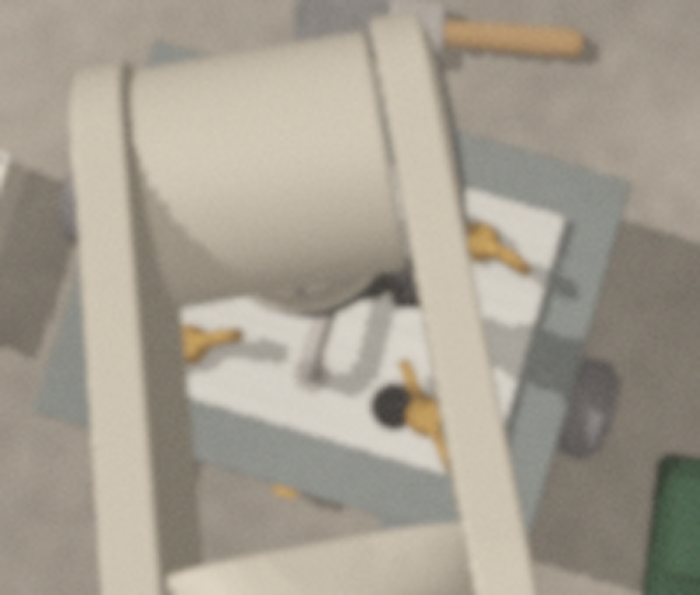

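```bash
python3 - <<'E'
from h import *
m=camera_model("wrist");m["pose"]=np.load("w2pose.npy")
a=-.2954
Rm=np.array([[np.cos(a),-np.sin(a)],[np.sin(a),np.cos(a)]])
def W(x,y,z): return (*(Rm@[x,y]+[546.3,91.2]),z)
for n,p in dict(w1=(-55,-75),w2=(-55,75),w3=(55,75),w4=(55,-75)).items():
    print(n,[proj(m,W(*p,z))[0].round().tolist() for z in (148,160,172)])
print('h',[proj(m,W(x,0,169))[0].round().tolist() for x in (-50,50)])
print('flange',[proj(m,W(x,y,125))[0].round().tolist() for x,y in ((-120,-155),(-120,155),(120,155),(120,-155))])
print('cover',[proj(m,W(x,y,134))[0].round().tolist() for x,y in ((-85,-120),(-85,120),(85,120),(85,-120))])
i=cv2.imread("pics/w2.png"); cv2.imwrite("pics/w2z.png",cv2.resize(i[60:310,140:500],None,fx=2.2,fy=2.2,interpolation=cv2.INTER_CUBIC))
E
```

```text
w1 [[208.0, 122.0], [202.0, 124.0], [195.0, 127.0]]
w2 [[426.0, 122.0], [431.0, 124.0], [437.0, 127.0]]
w3 [[411.0, 263.0], [415.0, 271.0], [419.0, 280.0]]
w4 [[223.0, 262.0], [219.0, 270.0], [214.0, 279.0]]
h [[316.0, 134.0], [317.0, 271.0]]
flange [[93.0, 23.0], [542.0, 22.0], [484.0, 311.0], [152.0, 310.0]]
cover [[146.0, 76.0], [489.0, 76.0], [455.0, 285.0], [180.0, 284.0]]
```

View pics/w2z.png

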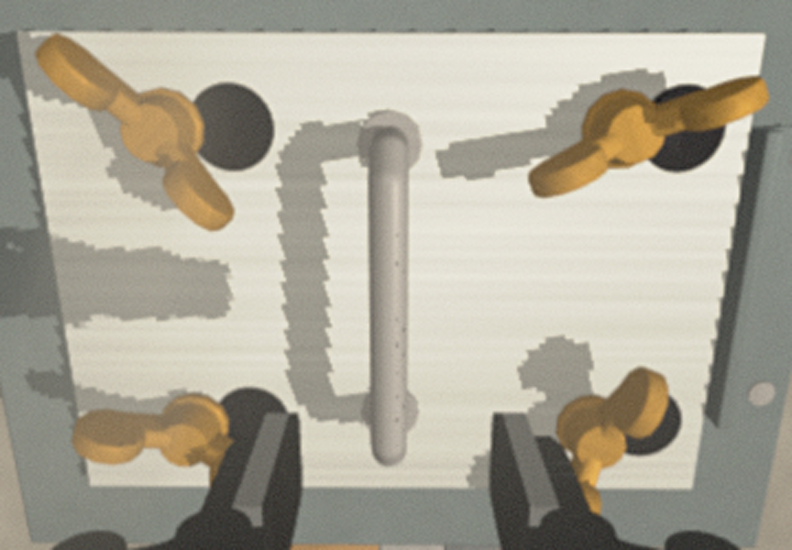

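Emit:
arm_command --plan '[{"translation":[-2.6,-2.0,0],"twist":-0.08,"gripper":0.52},{"translation":[-5.2,-4.0,0],"twist":-0.16,"gripper":0.52},{"translation":[-7.79,-5.89,0],"twist":-0.254,"gripper":0.52},{"translation":[-7.79,-5.89,1.5],"twist":-0.254,"gripper":0.52},{"translation":[-7.79,-5.89,3.0],"twist":-0.254,"gripper":0.52}]'

```text
clock: 4.88
eef_pos: [468.6, 34.0, 200.4]
tcp_rot: [-3.138, 0.008, 1.53]
contact_force: [0.4, -0.1, -0.3]
opening: 0.519
```

```bash
python3 - <<'E'
from h import *
s=sense(); m=camera_model("wrist"); cv2.imwrite("pics/w3.png",grab_frame("wrist"))
print(s['eef_pos'],s['tcp_rot'],s['wrist_torque'],s['contact_force'],s['qvel'].round(3))
np.save("w3pose.npy",m['pose'])
for z in (140,148,160,172): print(proj(m,(471.9,35.4,z)).round())
E
```

```text
[468.6067374   33.97906817 200.44091827] [-3.13754903  0.00778813  1.52960647] [ 0.011116    0.03368276 -0.00939421] [ 0.36883169 -0.07069106 -0.2867722 ] [ 0.01   0.257  0.169 -0.002 -0.427  0.027]
[[323. 220.]]
[[323. 225.]]
[[323. 233.]]
[[323. 242.]]
```

View pics/w3.png

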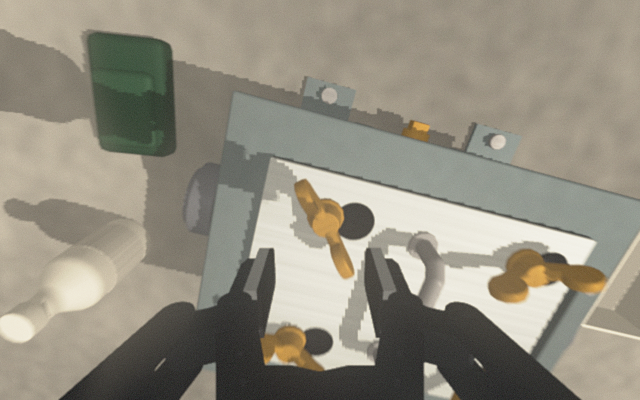

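Emit:
arm_command --plan '[{"translation":[0.15,0.32,0.5],"twist":0,"gripper":0.52},{"translation":[0.15,0.32,2.0],"twist":0,"gripper":0.52},{"translation":[0.15,0.32,4.0],"twist":0,"gripper":0.52},{"translation":[0.15,0.32,5.4],"twist":0,"gripper":0.52},{"translation":[0.15,0.32,5.4],"twist":0,"gripper":0.52}]'

```text
clock: 5.35
eef_pos: [468.5, 35.2, 140.6]
tcp_rot: [-3.128, 0.009, 1.53]
contact_force: [-1.3, -0.4, 0.4]
opening: 0.524
```

Emit:
arm_command --plan '[{"translation":[0.03,0.34,-0.4],"twist":0,"gripper":0.52},{"translation":[0.03,0.34,-0.4],"twist":0.1,"gripper":0.52},{"translation":[0.03,0.34,-0.4],"twist":0.2,"gripper":0.52},{"translation":[0.03,0.34,-0.4],"twist":0.3,"gripper":0.52},{"translation":[0.03,0.34,-0.4],"twist":0.4,"gripper":0.52}]'

```text
clock: 5.77
eef_pos: [473.0, 35.7, 145.8]
tcp_rot: [-3.134, 0.013, 1.125]
contact_force: [-3.0, 3.4, 0.7]
opening: 0.518
```

```bash
python3 - <<'E'
from h import *
s=sense(); print(s['eef_pos'],s['tcp_rot'],s['wrist_torque'],s['contact_force'],s['qpos'].round(3))
E
```

```text
[473.02806117  35.68841615 145.76526754] [-3.13375757  0.01266014  1.12493552] [0.63482136 0.62570152 0.09741838] [-3.01426203  3.37842824  0.71099287] [ 0.077  0.236  2.019 -0.009  0.899 -1.042]
```

Emit:
arm_command --plan '[{"translation":[0,-0.08,0],"twist":0.12,"gripper":0.52},{"translation":[0,-0.08,0],"twist":0.24,"gripper":0.52},{"translation":[0,-0.08,0],"twist":0.36,"gripper":0.52},{"translation":[0,-0.08,0],"twist":0.48,"gripper":0.52},{"translation":[0,-0.08,0],"twist":0.6,"gripper":0.52}]'

```text
clock: 6.18
eef_pos: [471.9, 36.8, 146.4]
tcp_rot: [-3.141, 0.016, 0.519]
contact_force: [-3.4, 3.4, -1.9]
opening: 0.522
```

```bash
cat > st.py <<'E'
from h import *
s=sense(); print(s['eef_pos'].round(1),s['tcp_rot'].round(3),s['wrist_torque'].round(2),s['contact_force'].round(1),s['qpos'][5].round(3),s['opening'].round(3))
E
python3 st.py
```

```text
Traceback (most recent call last):
  File "st.py", line 2, in <module>
    s=sense(); print(s['eef_pos'].round(1),s['tcp_rot'].round(3),s['wrist_torque'].round(2),s['contact_force'].round(1),s['qpos'][5].round(3),s['opening'].round(3))
                                                                                                                                              ^^^^^^^^^^^^^^^^^^
AttributeError: 'float' object has no attribute 'round'
```

```bash
sed -i "s/s\['opening'\].round(3)/round(s['opening'],3)/" st.py; python3 st.py
```

```text
[471.9  36.8 146.4] [-3.141  0.016  0.519] [0.53 0.61 0.16] [-3.4  3.4 -1.9] -0.435 0.522
```

Emit:
arm_command --plan '[{"translation":[0,0,0],"twist":0.1,"gripper":0.52},{"translation":[0,0,0],"twist":0.2,"gripper":0.52},{"translation":[0,0,0],"twist":0.3,"gripper":0.52},{"translation":[0,0,0],"twist":0.4,"gripper":0.52},{"translation":[0,0,0],"twist":0.5,"gripper":0.52}]'

```text
clock: 6.6
eef_pos: [471.7, 36.4, 147.1]
tcp_rot: [3.134, 0.015, 0.015]
contact_force: [-2.6, -3.2, -3.5]
opening: 0.52
```

```bash
python3 st.py
```

```text
[471.7  36.4 147.1] [3.134 0.015 0.015] [-0.58  0.34  0.19] [-2.6 -3.2 -3.5] 0.069 0.52
```

Emit:
arm_command --plan '[{"translation":[0,0,0],"twist":0.06,"gripper":0.52},{"translation":[0,0,0],"twist":0.12,"gripper":0.52},{"translation":[0,0,0],"twist":0.18,"gripper":0.52},{"translation":[0,0,0],"twist":0.24,"gripper":0.52},{"translation":[0,0,0],"twist":0.3,"gripper":0.52}]'

```text
clock: 7.02
eef_pos: [471.5, 36.0, 147.6]
tcp_rot: [3.127, 0.013, -0.282]
contact_force: [-3.1, 1.0, -3.7]
opening: 0.521
```

```bash
python3 st.py
```

```text
[471.5  36.  147.6] [ 3.127  0.013 -0.282] [0.28 0.37 4.53] [-3.1  1.  -3.7] 0.369 0.521
```

Emit:
arm_command --plan '[{"translation":[0,0,0],"twist":-0.1,"gripper":0.52},{"translation":[0,0,0],"twist":-0.22,"gripper":0.52},{"translation":[0,0,0],"twist":-0.34,"gripper":0.52},{"translation":[0,0,-1],"twist":-0.4,"gripper":0.52},{"translation":[0,0,-4],"twist":-0.4,"gripper":0.52}]'

```text
clock: 7.43
eef_pos: [470.5, 36.4, 186.2]
tcp_rot: [3.134, 0.023, 0.122]
contact_force: [-0.1, -0.6, -0.3]
opening: 0.521
```

Emit:
arm_command --plan '[{"translation":[0,0,-3],"twist":0,"gripper":0.52},{"translation":[0,0,-4.5],"twist":0,"gripper":0.52},{"translation":[0,0,-4.5],"twist":0,"gripper":0.52},{"translation":[0,0,-4.5],"twist":0,"gripper":0.52},{"translation":[0,0,-4.5],"twist":0,"gripper":0.52}]'

```text
clock: 7.85
eef_pos: [471.4, 37.0, 231.1]
tcp_rot: [3.134, 0.023, 0.122]
contact_force: [0.0, -0.5, -0.2]
opening: 0.519
```

```bash
python3 st.py; python3 - <<'E'
from h import *
m=camera_model("wrist"); cv2.imwrite("pics/w4.png",grab_frame("wrist"))
np.save("w4pose.npy",m['pose'])
print(proj(m,(471.9,35.4,160)))
E
```

```text
[471.4  37.  231.1] [3.134 0.023 0.122] [-0.01  0.02  0.01] [ 0.  -0.5 -0.2] -0.036 0.519
[[322.41166458 210.97225716]]
```

View pics/w4.png

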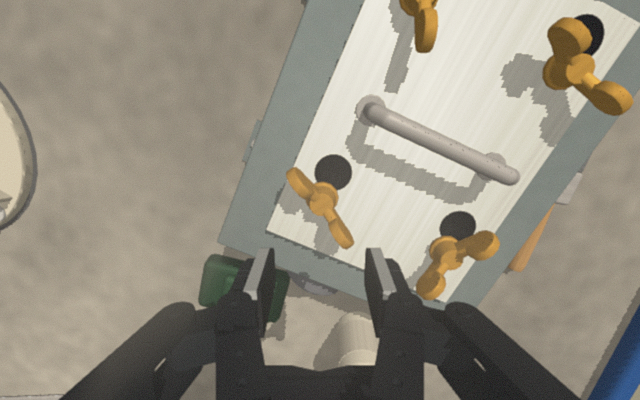

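```bash
python3 - <<'E'
from h import *
m=camera_model("wrist");m["pose"]=np.load("w4pose.npy")
A=atz(m,(291,174),166);B=atz(m,(348,243),166);d=B-A;print(np.arctan2(d[1],d[0]),np.linalg.norm(d),(A+B)/2)
A=atz(m,(558,32),166);B=atz(m,(620,100),166);d=B-A;print('w3',np.arctan2(d[1],d[0]),np.linalg.norm(d),(A+B)/2)
E
```

```text
-0.7912330894180345 63.98178009000945 [470.28968096  38.57514864 166.        ]
w3 -0.5593144553349244 58.51543021183055 [614.87574854 147.82194271 166.        ]
```

Emit:
arm_command --plan '[{"translation":[3.3,-1.8,0],"twist":-0.06,"gripper":0.52},{"translation":[6.6,-3.6,0],"twist":-0.12,"gripper":0.52},{"translation":[9.9,-5.4,0],"twist":-0.18,"gripper":0.52},{"translation":[13.2,-7.3,0],"twist":-0.24,"gripper":0.52},{"translation":[16.17,-9.09,0],"twist":-0.314,"gripper":0.52}]'

```text
clock: 8.32
eef_pos: [621.4, 148.0, 224.3]
tcp_rot: [-3.141, 0.028, 0.439]
contact_force: [0.5, -0.1, 0.3]
opening: 0.52
```

Emit:
arm_command --plan '[{"translation":[0,0,0],"twist":0,"gripper":0.52},{"translation":[0,0,1],"twist":0,"gripper":0.52},{"translation":[0,0,2],"twist":0,"gripper":0.52},{"translation":[0,0,3],"twist":0,"gripper":0.52},{"translation":[0,0,3],"twist":0,"gripper":0.52}]'

```text
clock: 8.73
eef_pos: [618.0, 146.5, 191.1]
tcp_rot: [-3.14, 0.033, 0.438]
contact_force: [-0.5, -0.8, -0.4]
opening: 0.52
```

```bash
python3 st.py; python3 - <<'E'
from h import *
m=camera_model("wrist"); cv2.imwrite("pics/w5.png",grab_frame("wrist"))
np.save("w5pose.npy",m['pose'])
print(proj(m,(620.8,146.9,140)),proj(m,(620.8,146.9,160)))
E
```

```text
[618.  146.5 191.1] [-3.14   0.033  0.438] [-0.   -0.03 -0.02] [-0.5 -0.8 -0.4] -0.202 0.52
[[326.50595155 222.25310267]] [[326.08955399 235.88904895]]
```

View pics/w5.png

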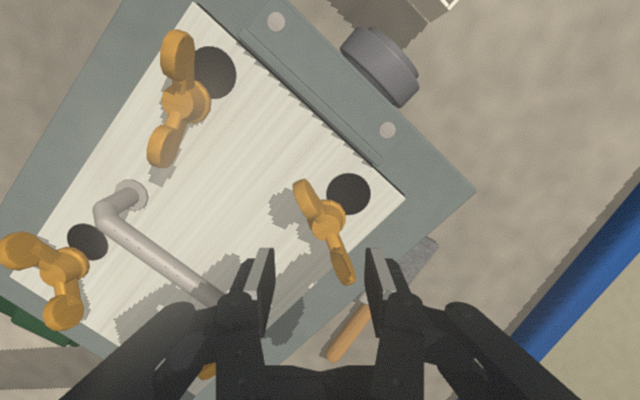

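Emit:
arm_command --plan '[{"translation":[0.4,0.1,0.5],"twist":0,"gripper":0.52},{"translation":[0.4,0.1,2.0],"twist":0,"gripper":0.52},{"translation":[0.4,0.1,3.5],"twist":0,"gripper":0.52},{"translation":[0.4,0.1,4.3],"twist":0,"gripper":0.52},{"translation":[0.4,0.1,4.3],"twist":0,"gripper":0.52}]'

```text
clock: 9.2
eef_pos: [620.5, 146.4, 147.7]
tcp_rot: [-3.14, 0.034, 0.438]
contact_force: [0.2, 0.1, 0.5]
opening: 0.523
```

Emit:
arm_command --plan '[{"translation":[0,0,0],"twist":0.12,"gripper":0.52},{"translation":[0,0,0],"twist":0.24,"gripper":0.52},{"translation":[0,0,0],"twist":0.36,"gripper":0.52},{"translation":[0,0,0],"twist":0.48,"gripper":0.52},{"translation":[0,0,0],"twist":0.6,"gripper":0.52}]'

```text
clock: 9.62
eef_pos: [621.1, 146.6, 148.7]
tcp_rot: [3.125, 0.027, -0.169]
contact_force: [-0.6, -0.5, -0.9]
opening: 0.517
```

Emit:
arm_command --plan '[{"translation":[0,0,0],"twist":0.12,"gripper":0.52},{"translation":[0,0,0],"twist":0.24,"gripper":0.52},{"translation":[0,0,0],"twist":0.36,"gripper":0.52},{"translation":[0,0,0],"twist":0.48,"gripper":0.52},{"translation":[0,0,0],"twist":0.6,"gripper":0.52}]'

```text
clock: 10.03
eef_pos: [620.0, 145.9, 149.3]
tcp_rot: [3.11, 0.014, -0.774]
contact_force: [-5.1, -3.3, 1.6]
opening: 0.52
```

```bash
python3 st.py
```

```text
[620.  145.9 149.3] [ 3.11   0.014 -0.774] [-0.32  0.88  0.22] [-5.1 -3.3  1.6] 1.009 0.52
```

Emit:
arm_command --plan '[{"translation":[0,0,0.1],"twist":0.05,"gripper":0.52},{"translation":[0,0,0.1],"twist":0.1,"gripper":0.52},{"translation":[0,0,0.2],"twist":0.15,"gripper":0.52},{"translation":[0,0,0.2],"twist":0.2,"gripper":0.52},{"translation":[0,0,0.2],"twist":0.25,"gripper":0.52}]'

```text
clock: 10.45
eef_pos: [619.4, 145.9, 148.6]
tcp_rot: [3.106, 0.006, -1.026]
contact_force: [-6.2, -0.8, 6.5]
opening: 0.521
```

```bash
python3 st.py
```

```text
[619.4 145.9 148.6] [ 3.106  0.006 -1.026] [0.25 0.94 1.61] [-6.2 -0.8  6.5] 1.261 0.521
```

Emit:
arm_command --plan '[{"translation":[0,0,0],"twist":0.03,"gripper":0.52},{"translation":[0,0,0],"twist":0.06,"gripper":0.52},{"translation":[0,0,0],"twist":0.08,"gripper":0.52},{"translation":[0,0,0],"twist":0.08,"gripper":0.52},{"translation":[0,0,0],"twist":0.08,"gripper":0.52}]'

```text
clock: 10.87
eef_pos: [619.2, 145.9, 148.8]
tcp_rot: [3.106, 0.002, -1.101]
contact_force: [-1.2, -0.1, -3.2]
opening: 0.521
```

```bash
python3 st.py
```

```text
[619.2 145.9 148.8] [ 3.106e+00  2.000e-03 -1.101e+00] [0.59 0.09 5.15] [-1.2 -0.1 -3.2] 1.337 0.521
```

Emit:
arm_command --plan '[{"translation":[0,0,0],"twist":-0.1,"gripper":0.52},{"translation":[0,0,0],"twist":-0.22,"gripper":0.52},{"translation":[0,0,0],"twist":-0.34,"gripper":0.52},{"translation":[0,0,-1],"twist":-0.4,"gripper":0.52},{"translation":[0,0,-4],"twist":-0.4,"gripper":0.52}]'

```text
clock: 11.28
eef_pos: [618.4, 145.9, 185.9]
tcp_rot: [3.105, 0.021, -0.702]
contact_force: [0.2, -0.1, -0.2]
opening: 0.519
```

Emit:
arm_command --plan '[{"translation":[0,0,-3],"twist":0,"gripper":0.52},{"translation":[0,0,-4.5],"twist":-0.1,"gripper":0.52},{"translation":[0,0,-4.5],"twist":-0.22,"gripper":0.52},{"translation":[0,0,-4.5],"twist":-0.34,"gripper":0.52},{"translation":[0,0,-4.5],"twist":-0.46,"gripper":0.52}]'

```text
clock: 11.7
eef_pos: [621.0, 146.6, 232.4]
tcp_rot: [3.121, 0.033, -0.242]
contact_force: [-0.2, 0.8, 0.2]
opening: 0.526
```

Emit:
arm_command --plan '[{"translation":[0,0,0],"twist":-0.12,"gripper":0.52},{"translation":[0,0,0],"twist":-0.24,"gripper":0.52},{"translation":[0,0,0],"twist":-0.36,"gripper":0.52},{"translation":[0,0,0],"twist":-0.48,"gripper":0.52},{"translation":[0,0,0],"twist":-0.6,"gripper":0.52}]'

```text
clock: 12.12
eef_pos: [621.6, 146.5, 233.4]
tcp_rot: [-3.139, 0.037, 0.359]
contact_force: [-0.5, -0.2, -0.5]
opening: 0.518
```

```bash
python3 st.py; python3 - <<'E'
from h import *
m=camera_model("wrist"); cv2.imwrite("pics/w6.png",grab_frame("wrist"))
np.save("w6pose.npy",m['pose'])
print(proj(m,(620.8,146.9,140)),proj(m,(620.8,146.9,160)))
E
```

```text
[621.6 146.5 233.4] [-3.139  0.037  0.359] [0.04 0.03 0.  ] [-0.5 -0.2 -0.5] -0.128 0.518
[[323.44195157 198.58311728]] [[322.71372882 207.89031169]]
```

View pics/w6.png

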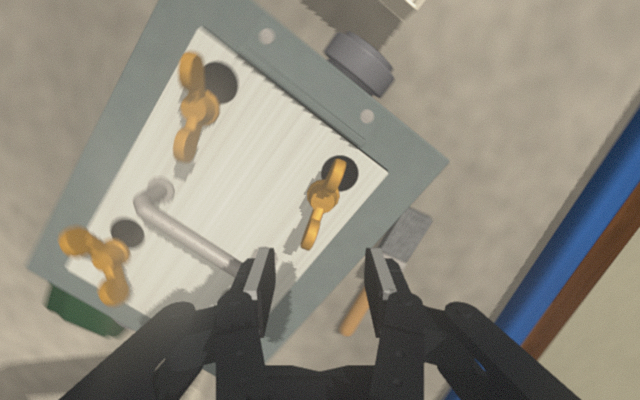

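Emit:
arm_command --plan '[{"translation":[-2.0,-1.5,0],"twist":-0.12,"gripper":0.52},{"translation":[-4.0,-3.0,0],"twist":-0.24,"gripper":0.52},{"translation":[-6.0,-4.6,0],"twist":-0.36,"gripper":0.52},{"translation":[-7.8,-6.0,0],"twist":-0.48,"gripper":0.52},{"translation":[-8.79,-6.76,0],"twist":-0.6,"gripper":0.52}]'

```text
clock: 12.58
eef_pos: [513.4, 178.5, 237.5]
tcp_rot: [-3.117, 0.028, 0.967]
contact_force: [1.0, 0.1, -0.2]
opening: 0.522
```

Emit:
arm_command --plan '[{"translation":[0,0,0],"twist":-0.12,"gripper":0.52},{"translation":[0,0,0],"twist":-0.24,"gripper":0.52},{"translation":[0,0,0],"twist":-0.36,"gripper":0.52},{"translation":[0,0,0],"twist":-0.48,"gripper":0.52},{"translation":[0,0,0],"twist":-0.6,"gripper":0.52}]'

```text
clock: 13.0
eef_pos: [513.9, 178.7, 238.4]
tcp_rot: [-3.106, 0.007, 1.565]
contact_force: [0.5, -0.4, 0.4]
opening: 0.522
```

Emit:
arm_command --plan '[{"translation":[0,0,0],"twist":-0.12,"gripper":0.52},{"translation":[0,0,0],"twist":-0.24,"gripper":0.52},{"translation":[0,0,0],"twist":-0.36,"gripper":0.52},{"translation":[0,0,0],"twist":-0.48,"gripper":0.52},{"translation":[0,0,0],"twist":-0.6,"gripper":0.52}]'

```text
clock: 13.42
eef_pos: [514.4, 178.8, 239.1]
tcp_rot: [-3.11, -0.015, 2.163]
contact_force: [-0.8, 0.4, -0.6]
opening: 0.518
```

Emit:
arm_command --plan '[{"translation":[0,0,0.5],"twist":-0.12,"gripper":0.52},{"translation":[0,0,1],"twist":-0.24,"gripper":0.52},{"translation":[0,0,2],"twist":-0.36,"gripper":0.52},{"translation":[0,0,3],"twist":-0.48,"gripper":0.52},{"translation":[0,0,3.3],"twist":-0.6,"gripper":0.52}]'

```text
clock: 13.83
eef_pos: [513.0, 178.4, 205.6]
tcp_rot: [-3.124, -0.031, 2.761]
contact_force: [1.4, -0.5, -0.2]
opening: 0.522
```

```bash
python3 st.py; python3 - <<'E'
from h import *
m=camera_model("wrist"); cv2.imwrite("pics/w7.png",grab_frame("wrist"))
np.save("w7pose.npy",m['pose'])
print(proj(m,(515.5,178.9,140)),proj(m,(515.5,178.9,160)))
E
```

```text
[513.  178.4 205.6] [-3.124 -0.031  2.761] [-0.03 -0.05  0.06] [ 1.4 -0.5 -0.2] -2.438 0.522
[[313.80039176 216.68989191]] [[314.26077833 228.39825969]]
```

View pics/w7.png

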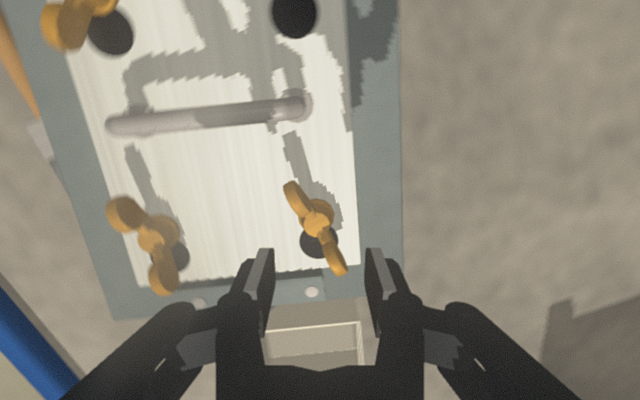

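Emit:
arm_command --plan '[{"translation":[-0.3,0.29,1],"twist":-0.03,"gripper":0.52},{"translation":[-0.3,0.29,3],"twist":-0.03,"gripper":0.52},{"translation":[-0.3,0.29,5],"twist":-0.03,"gripper":0.52},{"translation":[-0.3,0.29,5.6],"twist":-0.03,"gripper":0.52},{"translation":[-0.3,0.29,5.6],"twist":-0.03,"gripper":0.52}]'

```text
clock: 14.3
eef_pos: [514.1, 179.4, 148.5]
tcp_rot: [-3.124, -0.034, 2.795]
contact_force: [-0.1, -0.2, -0.2]
opening: 0.52
```

Emit:
arm_command --plan '[{"translation":[0,0,0],"twist":0.12,"gripper":0.52},{"translation":[0,0,0],"twist":0.24,"gripper":0.52},{"translation":[0,0,0],"twist":0.36,"gripper":0.52},{"translation":[0,0,0],"twist":0.48,"gripper":0.52},{"translation":[0,0,0],"twist":0.6,"gripper":0.52}]'

```text
clock: 14.72
eef_pos: [514.3, 179.4, 150.1]
tcp_rot: [-3.108, -0.018, 2.185]
contact_force: [-3.8, -0.7, 3.9]
opening: 0.523
```

Emit:
arm_command --plan '[{"translation":[0,0,0],"twist":0.12,"gripper":0.52},{"translation":[0,0,0],"twist":0.24,"gripper":0.52},{"translation":[0,0,0],"twist":0.36,"gripper":0.52},{"translation":[0,0,0],"twist":0.48,"gripper":0.52},{"translation":[0,0,0],"twist":0.6,"gripper":0.52}]'

```text
clock: 15.13
eef_pos: [513.7, 179.6, 151.4]
tcp_rot: [-3.103, 0.004, 1.576]
contact_force: [-6.3, 1.2, 2.1]
opening: 0.519
```

```bash
python3 st.py
```

```text
[513.7 179.6 151.4] [-3.103  0.004  1.576] [0.25 0.76 0.21] [-6.3  1.2  2.1] -1.253 0.519
```

Turned about 0.75; continue in smaller steps.

Emit:
arm_command --plan '[{"translation":[0,0.1,0.2],"twist":0.05,"gripper":0.52},{"translation":[0,0.1,0.3],"twist":0.1,"gripper":0.52},{"translation":[0,0.1,0.3],"twist":0.15,"gripper":0.52},{"translation":[0,0.1,0.3],"twist":0.2,"gripper":0.52},{"translation":[0,0.1,0.3],"twist":0.25,"gripper":0.52}]'

```text
clock: 15.55
eef_pos: [514.1, 180.4, 150.1]
tcp_rot: [-3.104, 0.012, 1.32]
contact_force: [-7.1, 3.6, 5.2]
opening: 0.52
```

```bash
python3 st.py
```

```text
[514.1 180.4 150.1] [-3.104  0.012  1.32 ] [0.76 0.91 1.29] [-7.1  3.6  5.2] -0.999 0.52
```

Emit:
arm_command --plan '[{"translation":[0,0,0],"twist":0.03,"gripper":0.52},{"translation":[0,0,0],"twist":0.06,"gripper":0.52},{"translation":[0,0,0],"twist":0.08,"gripper":0.52},{"translation":[0,0,0],"twist":0.08,"gripper":0.52},{"translation":[0,0,0],"twist":0.08,"gripper":0.52}]'

```text
clock: 15.97
eef_pos: [514.0, 180.5, 150.3]
tcp_rot: [-3.105, 0.016, 1.243]
contact_force: [-1.9, 2.1, -8.1]
opening: 0.519
```

```bash
python3 st.py
```

```text
[514.  180.5 150.3] [-3.105  0.016  1.243] [ 0.68 -0.17  4.82] [-1.9  2.1 -8.1] -0.921 0.519
```

Emit:
arm_command --plan '[{"translation":[0,0,0],"twist":-0.1,"gripper":0.52},{"translation":[0,0,0],"twist":-0.22,"gripper":0.52},{"translation":[0,0,0],"twist":-0.34,"gripper":0.52},{"translation":[0,0,-1],"twist":-0.4,"gripper":0.52},{"translation":[0,0,-4],"twist":-0.4,"gripper":0.52}]'

```text
clock: 16.38
eef_pos: [514.0, 180.0, 188.7]
tcp_rot: [-3.097, 0.0, 1.641]
contact_force: [0.1, 0.4, -0.2]
opening: 0.521
```

Emit:
arm_command --plan '[{"translation":[0,0,-3],"twist":0,"gripper":0.52},{"translation":[0,0,-4.5],"twist":-0.1,"gripper":0.52},{"translation":[0,0,-4.5],"twist":-0.2,"gripper":0.52},{"translation":[0,0,-4.5],"twist":-0.3,"gripper":0.52},{"translation":[0,0,-4.5],"twist":-0.4,"gripper":0.52}]'

```text
clock: 16.8
eef_pos: [517.0, 180.4, 235.7]
tcp_rot: [-3.104, -0.018, 2.039]
contact_force: [-1.0, 0.2, -0.2]
opening: 0.521
```

```bash
python3 st.py; python3 - <<'E'
from h import *
m=camera_model("wrist"); cv2.imwrite("pics/w8.png",grab_frame("wrist"))
np.save("w8pose.npy",m['pose'])
s=sense();y=s['tcp_rot'][2];d=np.array([577.1,3.4])-s['eef_pos'][:2]
print(d@[np.cos(y),np.sin(y)],d@[np.sin(y),-np.cos(y)])
E
```

```text
[517.  180.4 235.7] [-3.104 -0.018  2.039] [-0.01 -0.02  0.  ] [-1.   0.2 -0.2] -1.72 0.521
-184.91230310688587 -27.51752028434537
```

View pics/w8.png

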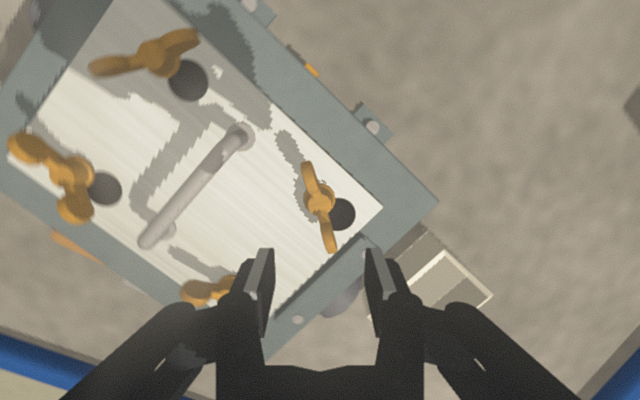

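Emit:
arm_command --plan '[{"translation":[-3.7,-0.5,0],"twist":0,"gripper":0.52},{"translation":[-7.4,-1.1,0],"twist":0,"gripper":0.52},{"translation":[-11.1,-1.7,0],"twist":0,"gripper":0.52},{"translation":[-14.8,-2.2,0],"twist":0,"gripper":0.52},{"translation":[-18.5,-2.75,0],"twist":0,"gripper":0.52}]'

```text
clock: 17.27
eef_pos: [578.2, 1.6, 234.3]
tcp_rot: [-3.106, -0.019, 2.039]
contact_force: [1.7, 0.5, 0.1]
opening: 0.518
```

Emit:
arm_command --plan '[{"translation":[0,0,0],"twist":0,"gripper":0.52},{"translation":[0,0,1],"twist":0,"gripper":0.52},{"translation":[0,0,2],"twist":0,"gripper":0.52},{"translation":[0,0,3],"twist":0,"gripper":0.52},{"translation":[0,0,3],"twist":0,"gripper":0.52}]'

```text
clock: 17.68
eef_pos: [575.0, 2.8, 201.6]
tcp_rot: [-3.103, -0.021, 2.038]
contact_force: [-0.1, 0.8, -1.4]
opening: 0.525
```

```bash
python3 st.py; python3 - <<'E'
from h import *
m=camera_model("wrist"); cv2.imwrite("pics/w9.png",grab_frame("wrist"))
np.save("w9pose.npy",m['pose'])
s=sense();y=s['tcp_rot'][2];d=np.array([577.1,3.4])-s['eef_pos'][:2]
print(d@[np.cos(y),np.sin(y)],d@[np.sin(y),-np.cos(y)],proj(m,(577.1,3.4,140)))
E
```

```text
[575.    2.8 201.6] [-3.103 -0.021  2.038] [-0.06  0.04  0.03] [-0.1  0.8 -1.4] -2.038 0.525
-0.18354379005808516 1.6467069121659368 [[317.5160304  221.50952182]]
```

View pics/w9.png

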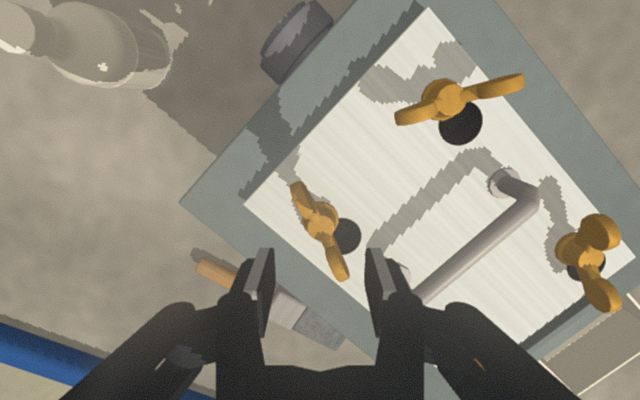

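Emit:
arm_command --plan '[{"translation":[-0.05,0.37,1],"twist":0,"gripper":0.52},{"translation":[-0.05,0.37,3],"twist":0,"gripper":0.52},{"translation":[-0.05,0.37,4.8],"twist":0,"gripper":0.52},{"translation":[-0.05,0.37,5.3],"twist":0,"gripper":0.52},{"translation":[-0.05,0.37,5.3],"twist":0,"gripper":0.52}]'

```text
clock: 18.15
eef_pos: [575.7, 4.7, 147.9]
tcp_rot: [-3.101, -0.022, 2.04]
contact_force: [-0.0, 0.6, 0.9]
opening: 0.521
```

Emit:
arm_command --plan '[{"translation":[0,0,0],"twist":0.12,"gripper":0.52},{"translation":[0,0,0],"twist":0.24,"gripper":0.52},{"translation":[0,0,0],"twist":0.36,"gripper":0.52},{"translation":[0,0,0],"twist":0.48,"gripper":0.52},{"translation":[0,0,0],"twist":0.6,"gripper":0.52}]'

```text
clock: 18.57
eef_pos: [575.8, 5.3, 148.9]
tcp_rot: [-3.095, 0.005, 1.434]
contact_force: [-2.2, 0.7, 2.1]
opening: 0.521
```

```bash
python3 st.py
```

```text
[575.8   5.3 148.9] [-3.095  0.005  1.434] [0.32 0.37 0.18] [-2.2  0.7  2.1] -1.43 0.521
```

Emit:
arm_command --plan '[{"translation":[-0.1,0.1,0],"twist":0.12,"gripper":0.52},{"translation":[-0.1,0.1,0],"twist":0.24,"gripper":0.52},{"translation":[-0.1,0.1,0],"twist":0.36,"gripper":0.52},{"translation":[-0.1,0.1,0],"twist":0.48,"gripper":0.52},{"translation":[-0.1,0.1,0],"twist":0.6,"gripper":0.52}]'

```text
clock: 18.98
eef_pos: [576.0, 5.1, 149.6]
tcp_rot: [-3.105, 0.031, 0.829]
contact_force: [-3.6, 2.2, -0.8]
opening: 0.522
```

```bash
python3 st.py
```

```text
[576.    5.1 149.6] [-3.105  0.031  0.829] [0.47 0.56 0.15] [-3.6  2.2 -0.8] -0.826 0.522
```

Emit:
arm_command --plan '[{"translation":[0,0,0.1],"twist":0.05,"gripper":0.52},{"translation":[0,0,0.2],"twist":0.1,"gripper":0.52},{"translation":[0,0,0.2],"twist":0.15,"gripper":0.52},{"translation":[0,0,0.2],"twist":0.2,"gripper":0.52},{"translation":[0,0,0.2],"twist":0.25,"gripper":0.52}]'

```text
clock: 19.4
eef_pos: [576.3, 5.1, 148.9]
tcp_rot: [-3.114, 0.038, 0.577]
contact_force: [-2.2, -2.2, 2.3]
opening: 0.52
```

```bash
python3 st.py
```

```text
[576.3   5.1 148.9] [-3.114  0.038  0.577] [-0.24  0.34  0.3 ] [-2.2 -2.2  2.3] -0.573 0.52
```

Emit:
arm_command --plan '[{"translation":[0,0,0],"twist":0.05,"gripper":0.52},{"translation":[0,0,0],"twist":0.1,"gripper":0.52},{"translation":[0,0,0],"twist":0.15,"gripper":0.52},{"translation":[0,0,0],"twist":0.17,"gripper":0.52},{"translation":[0,0,0],"twist":0.17,"gripper":0.52}]'

```text
clock: 19.82
eef_pos: [576.4, 5.0, 149.6]
tcp_rot: [-3.123, 0.043, 0.413]
contact_force: [-2.8, -1.6, 2.0]
opening: 0.521
```

```bash
python3 st.py
```

```text
[576.4   5.  149.6] [-3.123  0.043  0.413] [-0.2   0.33  4.2 ] [-2.8 -1.6  2. ] -0.407 0.521
```

Emit:
arm_command --plan '[{"translation":[0,0,0],"twist":-0.1,"gripper":0.52},{"translation":[0,0,0],"twist":-0.22,"gripper":0.52},{"translation":[0,0,0],"twist":-0.34,"gripper":0.52},{"translation":[0,0,-1],"twist":-0.4,"gripper":0.52},{"translation":[0,0,-4],"twist":-0.4,"gripper":0.52}]'

```text
clock: 20.23
eef_pos: [576.3, 5.4, 187.0]
tcp_rot: [-3.103, 0.035, 0.815]
contact_force: [0.0, 0.3, -0.4]
opening: 0.52
```

Emit:
arm_command --plan '[{"translation":[0,0,-3],"twist":0,"gripper":0.52},{"translation":[0,0,-6],"twist":-0.1,"gripper":0.52},{"translation":[0,0,-8],"twist":-0.2,"gripper":0.52},{"translation":[0,0,-9],"twist":-0.3,"gripper":0.52},{"translation":[0,0,-9],"twist":-0.45,"gripper":0.52}]'

```text
clock: 20.65
eef_pos: [583.1, 5.7, 281.0]
tcp_rot: [-3.098, 0.012, 1.242]
contact_force: [0.1, -0.2, 0.6]
opening: 0.521
```

```bash
python3 st.py; python3 - <<'E'
from h import *
s=sense();y=s['tcp_rot'][2];d=np.array([450,330])-s['eef_pos'][:2]
print(d@[np.cos(y),np.sin(y)],d@[np.sin(y),-np.cos(y)])
E
```

```text
[583.1   5.7 281. ] [-3.098  0.012  1.242] [ 0.   -0.07 -0.03] [ 0.1 -0.2  0.6] -1.238 0.521
264.0308132561513 -230.56986833802057
```

Emit:
arm_command --plan '[{"translation":[3,-2.6,0],"twist":0,"gripper":0.52},{"translation":[6,-5.2,0],"twist":0,"gripper":0.52},{"translation":[9,-7.8,0],"twist":0,"gripper":0.52},{"translation":[12,-10.4,0],"twist":0,"gripper":0.52},{"translation":[15,-13,0],"twist":0,"gripper":0.52}]'

```text
clock: 21.07
eef_pos: [508.0, 191.7, 285.9]
tcp_rot: [-3.098, 0.009, 1.24]
contact_force: [0.2, 0.6, -0.0]
opening: 0.522
```

Emit:
arm_command --plan '[{"translation":[3,-2.6,0],"twist":0,"gripper":0.52},{"translation":[6,-5.2,0],"twist":0,"gripper":0.52},{"translation":[9,-7.8,0],"twist":0,"gripper":0.52},{"translation":[12,-10.4,0],"twist":0,"gripper":0.52},{"translation":[15,-13,0],"twist":0,"gripper":0.52}]'

```text
clock: 21.48
eef_pos: [433.1, 378.2, 291.2]
tcp_rot: [-3.098, 0.007, 1.238]
contact_force: [0.5, 0.2, -0.1]
opening: 0.518
```

Emit:
arm_command --plan '[{"translation":[3,-2.6,0],"twist":0,"gripper":0.52},{"translation":[6,-5.2,0],"twist":0,"gripper":0.52},{"translation":[9,-7.8,0],"twist":0,"gripper":0.52},{"translation":[12,-10.4,0],"twist":0,"gripper":0.52},{"translation":[15,-13,0],"twist":0,"gripper":0.52}]'

```text
clock: 21.9
eef_pos: [358.1, 564.9, 296.8]
tcp_rot: [-3.097, 0.005, 1.236]
contact_force: [0.5, 1.0, -0.3]
opening: 0.522
```

```bash
python3 st.py; python3 - <<'E'
from h import *
f=grab_frame("top");cv2.imwrite("pics/top2.png",f);a=f[150:320,185:385]; cv2.imwrite("pics/top2z.png",cv2.resize(a,None,fx=3.5,fy=3.5,interpolation=cv2.INTER_CUBIC))
E
```

```text
[358.1 564.9 296.8] [-3.097  0.005  1.236] [-0.   -0.04 -0.02] [ 0.5  1.  -0.3] -0.265 0.522
```

View pics/top2z.png

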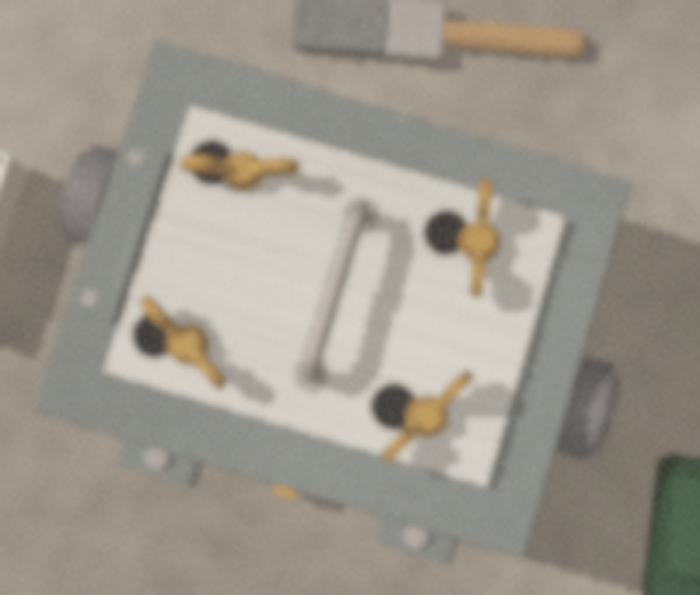

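View pics/top2.png

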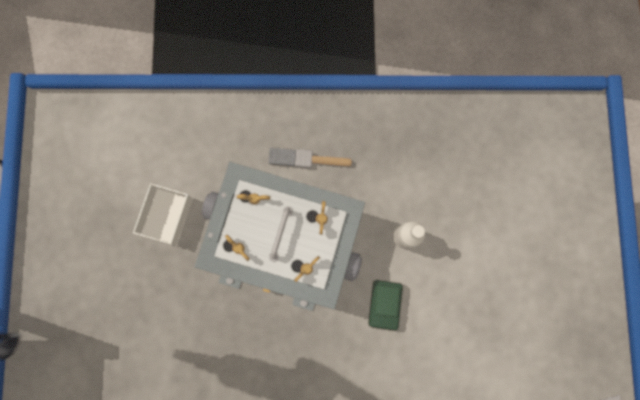

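```bash
python3 - <<'E'
from h import *
from rig import job
t=camera_model("top")
ft=lambda u:(185+(u[0]+.5)/3.5-.5,150+(u[1]+.5)/3.5-.5)
E0={'w1':.429,'w2':1.692,'w3':-.664,'w4':.937}
E={'w1':((467,376),(390,456)),'w2':((146,302),(220,382)),'w3':((296,166),(187,161)),'w4':((485,184),(476,290))}
for k,(a,b) in E.items():
    d=atz(t,ft(a),165)-atz(t,ft(b),165);an=np.arctan2(d[1],d[0]);print(k,an.round(2),'turned',((E0[k]-an)%np.pi).round(2))
h=(atz(t,ft((361,210)),169)+atz(t,ft((311,375)),169))/2;print(h)
z=lambda n:cv2.imread(f"pics/{n}.png").astype(int)
d=abs(z("top0")-z("top2")).max(2)
for n,(x0,y0,x1,y1) in dict(tub=(130,180,195,250),bottle=(390,215,435,250),jade=(365,278,405,332),brush=(265,143,357,172)).items(): print(n,d[y0:y1,x0:x1].mean().round(1),(d[y0:y1,x0:x1]>40).sum())
E
```

```text
w1 -0.78 turned 1.2
w2 0.75 turned 0.94
w3 -1.62 turned 0.96
w4 -0.09 turned 1.03
[543.61403729  89.8974385  169.        ]
tub 1.9 0
bottle 2.0 0
jade 2.8 0
brush 2.1 0
```

```bash
python3 - <<'E'
from h import *
from scipy.optimize import minimize
a=-.2954
Rm=np.array([[np.cos(a),-np.sin(a)],[np.sin(a),np.cos(a)]])
W=lambda x,y,z:(*(Rm@[x,y]+[546.3,91.2]),z)
t=camera_model("top")
p0=proj(t,W(0,-22,169))[0];p1=proj(t,W(0,0,169))[0];print('expected shift',p1-p0)
A=cv2.imread("pics/top0.png",0);B=cv2.imread("pics/top2.png",0)
# handle template match subpixel upsampled x8
u=8
Au=cv2.resize(A,None,fx=u,fy=u,interpolation=cv2.INTER_CUBIC);Bu=cv2.resize(B,None,fx=u,fy=u,interpolation=cv2.INTER_CUBIC)
T=Au[206*u:264*u,280*u:312*u]
r=cv2.matchTemplate(Bu[195*u:272*u,262*u:318*u],T,cv2.TM_CCOEFF_NORMED);_,v,_,l=cv2.minMaxLoc(r);print(v,l[0]/u+262-280,l[1]/u+195-206)
for n in ("w7","w9","w8"):
    m=camera_model("wrist");m["pose"]=np.load(n+"pose.npy")
    print(n,'cover +y edge home',[proj(m,W(x,120,134))[0].round(1).tolist() for x in(-85,85)],'2mm short',[proj(m,W(x,118,134))[0].round(1).tolist() for x in(-85,85)],'-y',[proj(m,W(x,-120,134))[0].round(1).tolist() for x in(-85,85)])
i=cv2.imread("pics/w7.png")[170:330,90:410];cv2.imwrite("pics/w7z.png",cv2.resize(i,None,fx=2.4,fy=2.4,interpolation=cv2.INTER_CUBIC))
i=cv2.imread("pics/w9.png")[0:230,180:460];cv2.imwrite("pics/w9z.png",cv2.resize(i,None,fx=2.4,fy=2.4,interpolation=cv2.INTER_CUBIC))
i=cv2.imread("pics/w2.png")[50:310,420:540];cv2.imwrite("pics/w2y.png",cv2.resize(i,None,fx=2.3,fy=2.3,interpolation=cv2.INTER_CUBIC))
E
```

```text
expected shift [-10.25886551  -3.05916215]
0.9057338833808899 -9.625 -2.125
w7 cover +y edge home [[358.7, 265.4], [133.9, 286.2]] 2mm short [[358.6, 263.1], [133.2, 283.9]] -y [[336.8, -137.7], [12.5, -109.0]]
w9 cover +y edge home [[636.3, 257.9], [459.7, 390.1]] 2mm short [[634.9, 256.2], [458.2, 388.8]] -y [[426.2, 6.3], [240.2, 206.2]]
w8 cover +y edge home [[382.6, 208.8], [246.9, 336.8]] 2mm short [[380.9, 207.2], [245.2, 335.6]] -y [[131.5, -30.1], [1.8, 157.6]]
```

View pics/w7z.png

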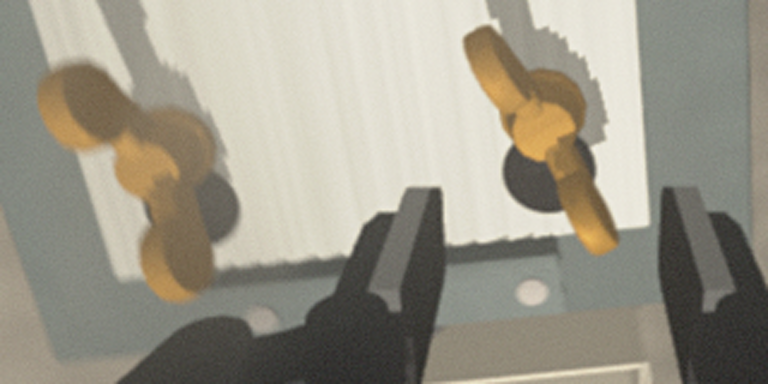

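View pics/w9z.png

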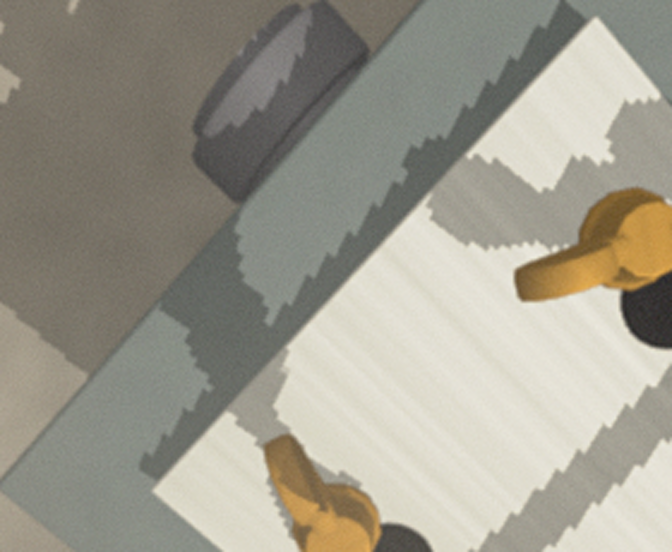

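View pics/w2y.png

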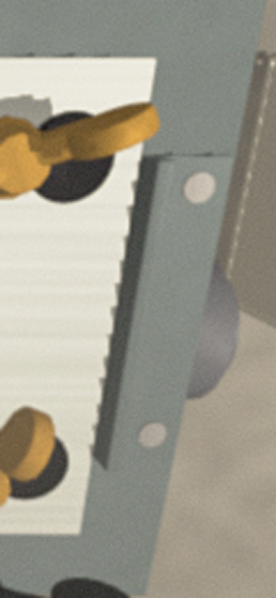

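```bash
python3 - <<'E'
from h import *
f=grab_frame("side");cv2.imwrite("pics/side2.png",f)
a=f[130:265,220:360]; cv2.imwrite("pics/side2z.png",cv2.resize(a,None,fx=4.4,fy=4.4,interpolation=cv2.INTER_CUBIC))
a=-.2954
Rm=np.array([[np.cos(a),-np.sin(a)],[np.sin(a),np.cos(a)]])
W=lambda x,y,z:(*(Rm@[x,y]+[546.3,91.2]),z)
s=camera_model("side");t=camera_model("top")
z=lambda P:((proj(s,P)[0]-[220,130]+.5)*4.4-.5).round(1)
zt=lambda P:((proj(t,P)[0]-[185,150]+.5)*3.5-.5).round(1)
for n,P in dict(h0a=W(-50,-22,169),h0b=W(50,-22,169),ha=W(-50,0,169),hb=W(50,0,169),c0m=W(-85,-142,134),c0p=W(85,-142,134),cm=W(-85,-120,134),cp=W(85,-120,134),cym=W(-85,120,134),cyp=W(85,120,134)).items(): print(n,z(P),zt(P))
E
```

```text
h0a [199.4 231.9] [344.8 380.2]
h0b [362.  202.3] [394.6 217.1]
ha [192.8 205.7] [308.7 369.3]
hb [353.5 176.8] [358.9 206.5]
c0m [181.7 436.7] [522.1 496.3]
c0p [469.3 378.4] [599.6 226.2]
cm [174.9 406.4] [486.8 485.7]
cp [459.1 349.8] [565.1 216. ]
cym [111.3 121.1] [103.6 370.9]
cyp [362.6  78.4] [190.4 104.7]
```

View pics/side2z.png

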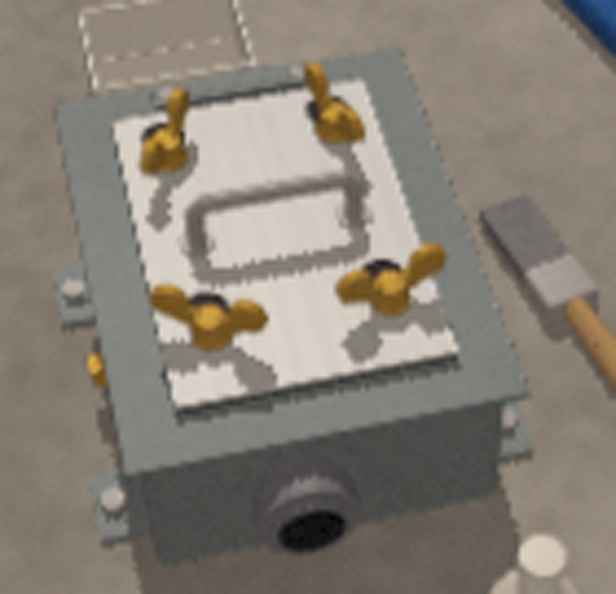

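```bash
python3 -c "
from rig import job,sense
print(sense()['clock']);print(job.sign_off())"
```

```text
22.0
the job is handed in; nothing more can be done
None
```

The cover is home and all four wing screws are tight. I gripped the handle and pushed the cover along until it stopped dead: a further 4 mm of push did not move it, and the force rose to about 21 N. I then turned the screws clockwise in the order 1, 3, 2, 4 with the two fingers straddling the ears. Each one ended on a hard stop, with the wrist torque jumping from about 0.2 to over 4 N m. I handed the job in at 22 s.

**Last checks:**
- **Cover:** the corners in the top and side views match the home position to about 1–2 mm. No gasket shows beside the cover.
- **Screws:** the top view before and after gives turns of about 1.20, 0.94, 0.96 and 1.03 rad for screws 1 to 4. The expected range was 0.9 to 1.6.
- **Loose things:** tub, bottle, jade and brush look unchanged in the top view.

**Disagreements:**
- **Cover travel:** following the handle in the top view alone gave about 20 mm instead of 22 mm. The cover corners, the arm's own travel of 22.4 mm and the dead stop all say it is home.
- **Grip:** as the fingers closed on the handle they pressed the cover backwards with about 32 N for a moment, before the push.

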